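Torque the clamp screw of a battery test cell with a break-over wrench

ROBOT

A 6-joint arm with a two-finger parallel gripper is mounted at the origin on a cart in front of the work surface, level with it; the furniture and walls round the work are solid. World frame = base frame: x ahead of the robot, y to its left, z up, the work surface at z = 0. Lengths are in m, angles in rad, forces in N, time in s.
With the tool pointing down it reaches from about 0.35 to 1 m from the base axis. Payload 7.1 kg.
Tool frame: the origin (TCP) lies midway between the tips of the shut fingers; the grasp point (between the pads) lies 19 mm behind it; z points along the fingers, y is the line along which they close (so a half turn about z gives the same grasp; the last joint's range is limited). The gripper opens to 85 mm and grips with 20 to 120 N. Pads are 22 mm wide; open, the fingers measure 114 mm over their backs; the gripper's body (76 mm by 85 mm) begins 54 mm behind the grasp point. The pads swing forward as they close: fully open they stand 13 mm farther back than shut.
Start: joints at [1.155, 0.423, 1.63, -0, 1.089, -0.019], TCP at [0.242, 0.576, 0.231] pointing down, gripper open.
Joint ranges: [-3, 3], [-0.9, 2.11], [0.09, 2.58], [-1.31, 4.45], [0.11, 2.69], [-2.54, 2.54]. Speed limits (rad/s): [2.39, 2.39, 3.01, 3.14, 3.14, 3.14].

INTERFACE

Orientations are given as a 3x3 rotation matrix whose columns are the frame's x, y, z axes.
In Python, from rig import arm gives the robot as it stands.
- The arm moves only by the tool drive_tool, never from a script. Its argument "deltas" is a list of rows, each a list of 3 entries, a list of its own where there are three numbers: the shift along the tool's x, y, z each as a share of 0.025 m, from -1 to 1, then the turn, a rotation vector about the tool's x, y, z each as a share of 180 degrees, from -1 to 1, then the opening, from 0 (shut) to 1 (fully open). In form: [[[x, y, z], [rx, ry, rz], gripper], ...]. A call has 1 to 20 rows; each row shifts and turns the commanded pose from where the row before left it, along the tool's axes as they then stand; what a row does not reach is not made up. A row lasts 1/10 s, in which the tool goes at most 50 mm and 8.59 degrees, less where a joint would pass 70% of its speed; a pose out of reach is approached as far as the arm can. A call with a number of a shift or a turn outside -1 to 1 is refused whole. A call with a gripper value outside its range is refused whole. The fingers move at their own pace and stop on an object; "force" is the grip in N (left out, the last holds). Time passes only in rows, so rows that do not move let the fingers close. It gives the time, the measured TCP pose, the force, the opening and the grip force at its end, in the units of the state.
- arm.read_state(): the state, without advancing time (a new reading comes with each control period).
- arm.camera(name): name is "scene" or "top" or "wrist"; returns (picture, depth): 400x640x3 uint8, red, green, blue; 400x640 float32, m along the optical axis (not along the pixel's ray), 0 where there is no reading.
- arm.get_calibration(name): a dict with "camera_matrix" (3x3 intrinsics, pixels), "k1" (the pictures are not rectified: a ray, as slopes to the right and down, at radius r is drawn at 1 + k1 r^2 times it, then the intrinsics apply), "pose" (4x4, takes a point from camera to world coordinates). Camera axes: x right, y down, z forward; pixel columns grow to the right and rows downward; lengths in m; the calibration is good to about 2 mm. A picture is of the moment at which its call begins: read the wrist's pose just before it. get_calibration takes no time and is no camera call; for the wrist camera it gives the pose at the moment of the call.
- arm.finish_job(): hands the job in; it is judged then, once.
The state is a dict: "time": time; "joint_positions": joint angles; "dq": joint speeds; "joint_efforts": joint torques, N m; "position": TCP position; "tcp_rot": TCP orientation; "contact_force": force on the tool from outside, world axes, zero at the start; "torque": the same for the moment, N m; "opening": opening from 0.0 (shut) to 1.0 (fully open); "gripper_force": force on a finger pad.
Only numpy, scipy, OpenCV 4.12 (cv2) and the standard library are available. Lean on these libraries where they do the work, as an engineer would, in place of code of your own. Each camera call takes 0.05 s, during which the arm holds its last target. There are 200 camera calls.

TASK

Take the torque wrench from the green mat, ease its ring fully down over the hexagon head of the screw on top of the test-cell press without forcing it, and tighten the screw (clockwise seen from above) by pushing sideways on the handle at its blue band until the handle breaks over at its hinge; stop there, before the handle reaches its end stop, so that the cell is not overtightened. Then let the handle spring straight, ease the wrench off and lay it flat on the mat again without dropping it, leaving the jar, the timer and the beaker where they are.

Things in the scene. Friction and masses are not known exactly. Their poses are not given: they have to be found in the camera images.
- screw_head (a point): Centre (half-way up) of the press's clamp screw head: greased steel hexagon 30 mm across flats, 16 mm high, its top 4 mm tapered in to 25 mm, standing on the flat top plate, which is 8 mm below this point. z up; x points at the middle of one flat (red dot on that side of the top). Turns with the screw.
- screw (a joint): Turn of the screw, rad, growing clockwise seen from above (tightening). It starts snug, at 0 to 0.25, turns ever more stiffly and stays where left; how far it still goes before the wrench breaks over (some 0.15 to 0.5 rad) has to be felt. Above 0.75 the cell is overtightened.
- press: Grey press that holds the cell; heavy, does not shift. Origin on the bench under the screw's axis, z up. Base 150 mm (x) by 130 mm (y), 22 mm high; three columns round a tan cell; round aluminium top plate 116 mm across, its top at 96 mm. The screw head stands in the plate's middle; nothing is higher.
- wrench: The whole break-over torque wrench: steel ring, short neck, hinge, then a silver and black handle with a blue band and a red end, 222 mm long. Its origin is on the ring's axis, level with the ring's underside; x along the neck towards the handle, z up.
- wrench_ring (a point): Centre (half-way up) of the wrench's steel ring: 52 mm outside, 16 mm high, hexagon hole 32 mm across flats right through. z up; x runs along the handle and at the middle of a flat, so the ring fits the screw when its x is at 0 or a multiple of 60 degrees from the head's x. Seated, it has up to 0.12 rad of play each way and this point coincides with screw_head.
- wrench_hold (a point): Where to grip the handle for carrying: 75 mm from the ring's axis, half-way up, middle line. Handle 22 mm wide, 24 mm high, underside level with the ring's, reaching from 55 to 196 mm from the ring's axis. Wrench about 0.34 kg, balanced about 50 mm from the ring's axis. x along the handle away from the ring; bends with the handle.
- wrench_band (a point): Blue band on the handle's black grip, 150 mm from the ring's axis, half-way up, middle line: push here on the side, square to the handle, with about 5 N at first; it breaks over at about 9 N. A handle gripped tight cannot fold, so push it with a finger. Seated, the wrench rests level on the plate when let go. x along the handle away from the ring; bends with it.
- wrench_handle (a joint): Bend at the break-over hinge (vertical pin 45 mm from the ring's axis), rad: 0 straight, growing as the handle swings clockwise (from above) ahead of the ring. Rigid at 0 up to 0.9 N m at the pin, then it folds while the push stops rising, up to the end stop at 0.45, where the push rises again. Springs back to 0 when let go. 0.15 to 0.3 is a clean break-over.
- mat: Dark green rubber mat, 130 mm (its x) by 260 mm (its y), 3 mm thick, on which the wrench lies; origin at the centre of its underside, on the bench, z up. Does not move.
- sample_jar_2_at (a point): Bystander: plastic jar with a white lid, 59 mm across, 68 mm high; this point is the centre of its underside.
- lab_timer_at (a point): Bystander: small white timer, 62 x 66 x 19 mm; this point is the centre of its underside.
- beaker_100_at (a point): Bystander: glass beaker, 60 mm across, 71 mm high; this point is the centre of its underside.

How it is judged:
By the outcome, as a careful person would: the job done as asked, in the order asked, and still so for the second after the job is handed in, with the robot touching nothing.
It also fails if it takes over 61 s, if anything falls off the work surface, if the arm or the gripper's body presses on something with over 40 N, if the wrist force passes 120 N, or if a joint passes its speed limit or range.

## Working session

There is one attempt and no reset: what is moved stays moved. The work goes in short steps, Python scripts to look and compute and a tool call to move; the robot and the scene stay as the last step left them, time stands still between calls to the robot, and variables do not carry over. Pictures are saved under pics/ and viewed, at most 10 in all, crops included, and the job is handed in when it is done.

Besides the shell and the picture viewer there is one more tool, called after "Call:" by a JSON object that holds its "method" and its "body", one argument or row to a line. drive_tool: Moves the arm, as the interface text tells. Its arguments: {"type":"object","properties":{"deltas":{"type":"array"},"force":{"type":"number"}},"required":["deltas"]}

```bash
ls; mkdir -p pics
cat > h.py <<'E'
import numpy as np, cv2
from rig import arm
def ray(c,u,v):
    K=np.array(c["camera_matrix"]);k=c["k1"];T=np.array(c["pose"])
    d=np.array([(u-K[0,2])/K[0,0],(v-K[1,2])/K[1,1]]);s=d.copy()
    for _ in range(20): s=d/(1+k*(s@s))
    return T[:3,3],T[:3,:3]@np.array([s[0],s[1],1])
def onz(c,u,v,z):
    o,d=ray(c,u,v);return o+d*(z-o[2])/d[2]
def proj(c,p):
    K=np.array(c["camera_matrix"]);T=np.array(c["pose"]);q=T[:3,:3].T@(np.array(p)-T[:3,3]);s=q[:2]/q[2];s=s*(1+c["k1"]*(s@s));return K[0,0]*s[0]+K[0,2],K[1,1]*s[1]+K[1,2]
def pt(c,u,v,dep):
    o,d=ray(c,u,v);return o+d*dep
def save(n,im): cv2.imwrite(f"pics/{n}.png",im[:,:,::-1])
E
python3 - <<'E'
from h import *
for n in("top","scene"):
    im,d=arm.camera(n);save(n,im);np.savez(n,im=im,d=d);c=arm.get_calibration(n);print(n,np.round(c["pose"],3).tolist(),np.round(c["camera_matrix"],1).tolist(),c["k1"])
s=arm.read_state();print(s)
a=cv2.imread("pics/top.png")
E
```

```text
pics
top [[0.008, -0.993, 0.12, 0.441], [-1.0, -0.009, -0.007, -0.008], [0.008, -0.12, -0.993, 1.293], [0.0, 0.0, 0.0, 1.0]] [[467.7, 0.0, 321.7], [0.0, 467.7, 189.0], [0.0, 0.0, 1.0]] -0.03864905871901482
scene [[0.588, -0.447, 0.674, -0.31], [-0.809, -0.336, 0.483, -0.635], [0.011, -0.829, -0.559, 0.804], [0.0, 0.0, 0.0, 1.0]] [[441.9, 0.0, 313.8], [0.0, 441.9, 192.7], [0.0, 0.0, 1.0]] 0.0018246917729937593
{'time': 0.1, 'joint_positions': array([ 1.15500626e+00,  4.23798093e-01,  1.63062599e+00, -3.26555518e-06,
        1.08860910e+00, -1.89881380e-02]), 'dq': array([ 0.00101314, -0.00173152, -0.00155655,  0.00090605, -0.00042729,
        0.00112062]), 'joint_efforts': array([-1.01581114e-03, -5.58420718e+01, -2.82445514e+01, -3.92459833e-05,
        2.95563084e-03, -3.00460738e-05]), 'position': array([0.24130944, 0.57598668, 0.23059753]), 'tcp_rot': array([[-9.22302250e-01,  3.86468918e-01, -5.79201844e-04],
       [ 3.86469352e-01,  9.22301307e-01, -1.31896195e-03],
       [ 2.44608210e-05, -1.44032533e-03, -9.99998962e-01]]), 'contact_force': array([-0.25751405,  0.03249974,  0.18481957]), 'torque': array([-0.00253639, -0.03439615,  0.00315912]), 'gripper_force': 0.0, 'opening': 0.9960513182881724}
```

View pics/top.png

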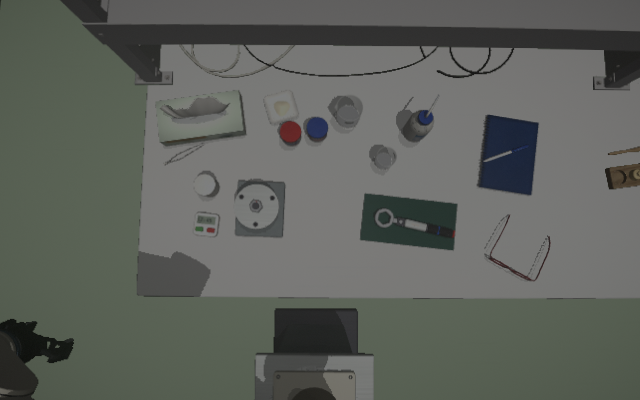

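View pics/scene.png

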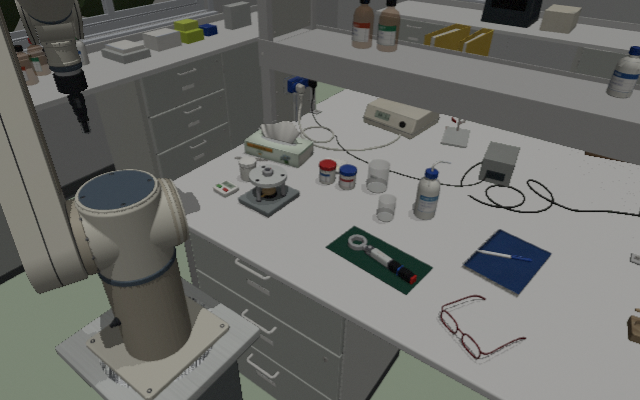

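The top view shows the ring at about (385,218) and the handle running to its red end at about (452,234). The press screw is at about (256,206), with the jar at (205,185) and the timer at (206,224). I'll enlarge these areas.

Run:
```python
from h import *
c=arm.get_calibration("top")
ims=[arm.camera("top")[0].astype(float) for _ in range(6)]
im=np.mean(ims,0); d=np.load("top.npz")["d"]
np.save("topm",im)
a=cv2.resize(im[190:255,355:463],None,fx=7,fy=7,interpolation=cv2.INTER_CUBIC)
b=cv2.resize(im[176:240,226:290],None,fx=7,fy=7,interpolation=cv2.INTER_CUBIC)
g=np.clip(np.hstack([a[:448],b])*1.8,0,255)
g=cv2.resize(g,(800,int(800*g.shape[0]/g.shape[1])));print(g.shape)
save("crops",g.astype(np.uint8))
R,G,B=[im[:,:,i] for i in range(3)]
m=lambda q:np.argwhere(q)[:, ::-1]
def win(q,x0,y0,x1,y1):
    z=np.zeros_like(q);z[y0:y1,x0:x1]=q[y0:y1,x0:x1];return z
for nm,q,z in(("blue",win((B>R+25)&(B>G+15),360,195,460,250),.027),("redend",win((R>G+40)&(R>B+40),400,195,465,250),.02),("reddot",win((R>G+30)&(R>B+30),236,180,280,235),.112)):
    p=m(q);print(nm,len(p),p.mean(0) if len(p) else 0, onz(c,*p.mean(0),z) if len(p) else 0)
# mat rect
q=win((G>R+8)&(G>B)&(G<90),355,190,465,255).astype(np.uint8)
q=cv2.morphologyEx(q,cv2.MORPH_CLOSE,np.ones((15,15)))
cn=max(cv2.findContours(q,0,2)[0],key=cv2.contourArea);r=cv2.minAreaRect(cn);print(r)
for p in cv2.boxPoints(r):print(onz(c,*p,.003))
# bystanders
for nm,(u,v),z in(("jar",(205,184),.068),("timer",(206,224),.019),("plate",(257,206),.096),("ring",(385,218),.019)):print(nm,onz(c,u,v,z),pt(c,u,v,d[v,u]))
# handle brightness vs mat: depth height map of wrench
```

```text
(297, 800, 3)
blue 13 [438.07692308 230.46153846] [ 0.48411441 -0.33360689  0.027     ]
redend 9 [453.44444444 233.33333333] [ 0.47681892 -0.37744297  0.02      ]
reddot 0 0 0
((408.6185302734375, 221.4566650390625), (93.51178741455078, 46.06714630126953), 6.483074188232422)
[ 0.45979695 -0.1225283   0.003     ]
[ 0.58643629 -0.13715824  0.003     ]
[ 0.55915815 -0.39625746  0.003     ]
[ 0.43259538 -0.37863467  0.003     ]
jar [0.59999999 0.29158469 0.068     ] [0.59978369 0.29117655 0.06966755]
timer [0.49663899 0.29673745 0.019     ] [0.49683164 0.2977951  0.01458179]
plate [0.54064847 0.1489097  0.096     ] [0.53959181 0.14724156 0.1087048 ]
ring [ 0.51727588 -0.19068744  0.019     ] [ 0.51835606 -0.19327329  0.0009372 ]
```

View pics/crops.png

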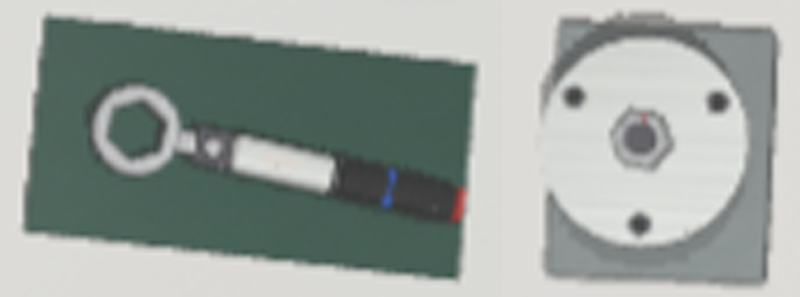

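The crops show the wrench's ring at the left of the mat and its blue band at top-view pixel (438,230). The red dot on the hexagon head faces image-up, which is roughly +x. Next I'll check the wrist camera mount and plan a look over the press.

```bash
cat >> h.py <<'E'
def plan(x,y,z,xang=None):
    s=arm.read_state();R=s["tcp_rot"];p=s["position"]
    a=np.degrees(np.arctan2(R[1,0],R[0,0]))
    xa=a if xang is None else xang
    turn=(xa-a+180)%360-180
    t=np.radians(xa);Rn=np.array([[np.cos(t),np.sin(t),0],[np.sin(t),-np.cos(t),0],[0,0,-1]])
    sh=Rn.T@(np.array([x,y,z])-p)
    print("t%.2f"%s["time"],"xang %.2f turn rz total(share) %.4f"%(a,-turn/180),"shift(share) after turn",np.round(sh/.025,2),"tilt",np.round(R[:2,2],4))
E
python3 - <<'E'
from h import *
s=arm.read_state();c=arm.get_calibration("wrist")
T=np.eye(4);T[:3,:3]=s["tcp_rot"];T[:3,3]=s["position"]
print(np.round(np.linalg.inv(T)@c["pose"],4).tolist(),np.round(c["camera_matrix"],1).tolist(),c["k1"])
plan(.54,.15,.32,120)
E
```

```text
[[0.0003, -0.9621, -0.2728, 0.0699], [1.0, 0.0001, 0.0008, -0.0003], [-0.0007, -0.2728, 0.9621, -0.1426], [0.0, 0.0, 0.0, 1.0]] [[348.0, 0.0, 317.7], [0.0, 348.0, 194.7], [0.0, 0.0, 1.0]] -0.06771919657463069
t0.40 xang 157.27 turn rz total(share) 0.2070 shift(share) after turn [-20.74   1.81  -3.55] tilt [-0.0001 -0.0003]
```

Call:
{"method": "drive_tool", "body": {
  "deltas": [
    [[0, 0, 0], [0, 0, 0.0414], 1],
    [[0, 0, 0], [0, 0, 0.0414], 1],
    [[0, 0, 0], [0, 0, 0.0414], 1],
    [[0, 0, 0], [0, 0, 0.0414], 1],
    [[0, 0, 0], [0, 0, 0.0414], 1],
    [[-0.5, 0.05, -0.08], [0, 0, 0], 1],
    [[-1, 0.09, -0.08], [0, 0, 0], 1],
    [[-1, 0.09, -0.08], [0, 0, 0], 1],
    [[-1, 0.09, -0.08], [0, 0, 0], 1],
    [[-1, 0.09, -0.08], [0, 0, 0], 1],
    [[-1, 0.09, -0.08], [0, 0, 0], 1],
    [[-1, 0.09, -0.08], [0, 0, 0], 1],
    [[-1, 0.09, -0.08], [0, 0, 0], 1],
    [[-1, 0.09, -0.08], [0, 0, 0], 1],
    [[-1, 0.09, -0.08], [0, 0, 0], 1],
    [[-1, 0.09, 0], [0, 0, 0], 1],
    [[-1, 0.09, 0], [0, 0, 0], 1],
    [[-1, 0.09, 0], [0, 0, 0], 1],
    [[-1, 0.09, 0], [0, 0, 0], 1],
    [[-1, 0.09, 0], [0, 0, 0], 1]
  ]
}}

```text
time: 2.4
position: [0.4516, 0.2772, 0.2516]
tcp_rot: [[-0.503, 0.864, 0.0], [0.864, 0.503, -0.0], [-0.0, 0.0, -1.0]]
contact_force: [1.3, -0.1, -0.1]
opening: 0.997
gripper_force: 0.0
```

Call:
{"method": "drive_tool", "body": {
  "deltas": [
    [[-1, 0.09, 0], [0, 0, 0], 1],
    [[-1, 0.09, 0], [0, 0, 0], 1],
    [[-1, 0.09, 0], [0, 0, 0], 1],
    [[-1, 0.09, 0], [0, 0, 0], 1],
    [[-1, 0.09, 0], [0, 0, 0], 1],
    [[-0.8, 0.05, 0], [0, 0, 0], 1],
    [[-0.4, 0, 0], [0, 0, 0], 1],
    [[0, 0, 0], [0, 0, 0], 1],
    [[0, 0, 0], [0, 0, 0], 1]
  ]
}}

```text
time: 3.3
position: [0.539, 0.151, 0.2513]
tcp_rot: [[-0.501, 0.866, -0.0], [0.866, 0.501, 0.0], [0.0, -0.0, -1.0]]
contact_force: [0.8, 1.2, 0.3]
opening: 1.0
gripper_force: 0.0
```

Run:
```python
from h import *
c=arm.get_calibration("wrist");im,d=arm.camera("wrist");save("w1",im);np.savez("w1",im=im,d=d,**{k:np.array(v) for k,v in c.items()})
plan(.54,.15,.25,120);print(arm.read_state()["position"])
u,v=proj(c,(.54,.149,.112));print(u,v)
```

```text
t3.35 xang 120.07 turn rz total(share) 0.0004 shift(share) after turn [-0.07  0.01  0.05] tilt [-0.0004  0.0002]
[0.53892428 0.15130743 0.25131924]
318.1438614412429 185.4346439375828
```

View pics/w1.png

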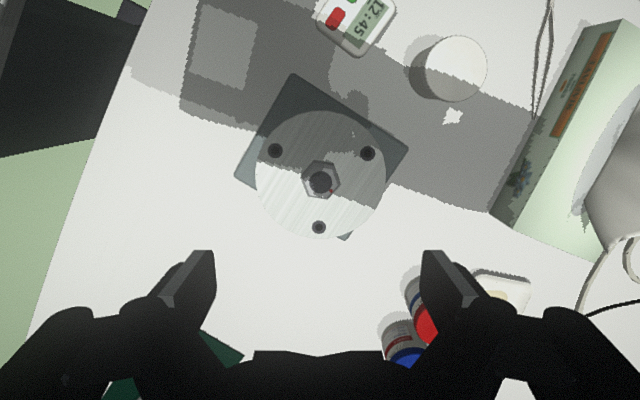

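The wrist view shows the hexagon head at about (320,180), with its red dot to the lower right at about (331,190). I'll fit the plate and take an enlarged crop.

Run:
```python
from h import *
f=np.load("w1.npz");im=f["im"];d=f["d"];c={k:f[k] for k in("camera_matrix","k1","pose")};c["k1"]=float(c["k1"])
g=cv2.resize(im[155:207,292:350],None,fx=10,fy=10,interpolation=cv2.INTER_CUBIC);save("w1c",g)
P=np.array([[pt(c,u,v,d[v,u]) for u in range(230,410)] for v in range(90,255)])
z=P[:,:,2];m=((z>.088)).astype(np.uint8)
m=cv2.morphologyEx(m,cv2.MORPH_OPEN,np.ones((3,3)))
cn=max(cv2.findContours(m,0,1)[0],key=cv2.contourArea)[:,0,:]
Q=np.array([onz(c,u+230,v+90,.096) for u,v in cn])
A=np.c_[2*Q[:,:2],np.ones(len(Q))];s=np.linalg.lstsq(A,(Q[:,:2]**2).sum(1),rcond=None)[0];r=np.sqrt(s[2]+s[0]**2+s[1]**2);print("plate",s[:2],r, np.median(z[m>0]))
hm=(z>.106)&(np.hypot(P[:,:,0]-s[0],P[:,:,1]-s[1])<.03);print("head",hm.sum(),P[hm].mean(0))
R,G,B=[im[:,:,i].astype(int) for i in range(3)]
q=(R>G+25)&(R>B+25);q[:165]=0;q[200:]=0;q[:,:300]=0;q[:,345:]=0
p=np.argwhere(q)[:,::-1];print("red",len(p),p.mean(0),onz(c,*p.mean(0),.112))
dk=(im.sum(2)<130);dk[:165]=0;dk[200:]=0;dk[:,:300]=0;dk[:,345:]=0
p=np.argwhere(dk)[:,::-1];print("socket",len(p),p.mean(0),onz(c,*p.mean(0),.112))
```

```text
plate [0.53969194 0.15285202] 0.05725436298825779 0.09597148147536116
head 1075 [0.53924258 0.15349039 0.11136311]
red 12 [330.5 190.5] [0.55117122 0.15040081 0.112     ]
socket 0 [nan nan] [nan nan nan]<stdin>:15: RuntimeWarning: Mean of empty slice.
  ret = um.true_divide(
```

View pics/w1c.png

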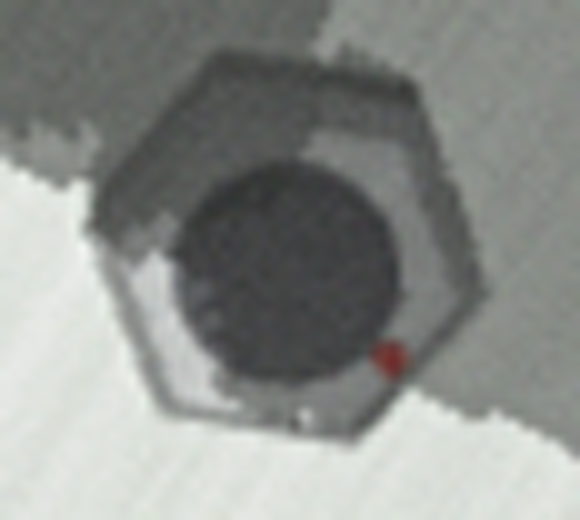

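The crop shows the hexagon's outline clearly. Its corners in crop pixels are (222,50), (415,88), (485,292), (350,440), (165,408) and (92,225), with the socket disc centred at (287,272) and the red dot at (390,358).

Run:
```python
from h import *
f=np.load("w1.npz");c={k:f[k] for k in("camera_matrix","k1","pose")};c["k1"]=float(c["k1"])
cv=lambda p:((p[0]+.5)/10-.5+292,(p[1]+.5)/10-.5+155)
C=np.array([onz(c,*cv(p),.104)[:2] for p in[(222,50),(415,88),(485,292),(350,440),(165,408),(92,225)]])
m=C.mean(0);v=C-m;print("hex",m,np.linalg.norm(v,axis=1).round(4),np.degrees(np.arctan2(v[:,1],v[:,0])).round(1))
a=np.degrees(np.angle(np.mean(np.exp(6j*np.arctan2(v[:,1],v[:,0])))))/6;print("corner ang mod60",a,"flat",a+30)
s=onz(c,*cv((287,272)),.112);r=onz(c,*cv((390,358)),.112);print("socket",s,"dot",r,np.degrees(np.arctan2(*(r-s)[1::-1])))
plan(.5,-.262,.17,76.6)
```

```text
hex [0.54016783 0.15252658] [0.0184 0.0178 0.0173 0.0176 0.0175 0.0169] [ 137.8   83.2   18.3  -42.   -97.4 -158. ]
corner ang mod60 20.305994034517948 flat 50.30599403451795
socket [0.5399311  0.15261944 0.112     ] dot [0.55114111 0.15053399 0.112     ] -10.53852006290062
t3.35 xang 120.07 turn rz total(share) 0.2415 shift(share) after turn [-16.44   2.32   3.25] tilt [-0.0004  0.0002]
```

Call:
{"method": "drive_tool", "body": {
  "deltas": [
    [[0, 0, 0], [0, 0, 0.0402], 1],
    [[0, 0, 0], [0, 0, 0.0402], 1],
    [[0, 0, 0], [0, 0, 0.0402], 1],
    [[0, 0, 0], [0, 0, 0.0402], 1],
    [[0, 0, 0], [0, 0, 0.0402], 1],
    [[0, 0, 0], [0, 0, 0.0402], 1],
    [[-0.5, 0.1, 0], [0, 0, 0], 1],
    [[-1, 0.14, 0], [0, 0, 0], 1],
    [[-1, 0.14, 0], [0, 0, 0], 1],
    [[-1, 0.14, 0], [0, 0, 0], 1],
    [[-1, 0.14, 0], [0, 0, 0], 1],
    [[-1, 0.14, 0], [0, 0, 0], 1],
    [[-1, 0.14, 0], [0, 0, 0], 1],
    [[-1, 0.14, 0], [0, 0, 0], 1],
    [[-1, 0.14, 0], [0, 0, 0], 1],
    [[-1, 0.14, 0.1], [0, 0, 0], 1],
    [[-1, 0.14, 0.2], [0, 0, 0], 1],
    [[-1, 0.14, 0.4], [0, 0, 0], 1],
    [[-1, 0.14, 0.4], [0, 0, 0], 1],
    [[-1, 0.14, 0.4], [0, 0, 0], 1]
  ]
}}

```text
time: 5.35
position: [0.5073, -0.1896, 0.2136]
tcp_rot: [[0.227, 0.974, 0.0], [0.974, -0.227, -0.0], [-0.0, 0.0, -1.0]]
contact_force: [0.3, 0.7, 0.8]
opening: 1.005
gripper_force: 0.0
```

Call:
{"method": "drive_tool", "body": {
  "deltas": [
    [[-1, 0.14, 0.3], [0, 0, 0], 1],
    [[-1, 0.14, 0.2], [0, 0, 0], 1],
    [[-0.6, 0.1, 0], [0, 0, 0], 1],
    [[-0.3, 0, 0], [0, 0, 0], 1],
    [[0, 0, 0], [0, 0, 0], 1],
    [[0, 0, 0], [0, 0, 0], 1]
  ]
}}

```text
time: 5.95
position: [0.5003, -0.2606, 0.2016]
tcp_rot: [[0.231, 0.973, 0.0], [0.973, -0.231, 0.0], [0.0, 0.0, -1.0]]
contact_force: [0.6, 0.4, -0.0]
opening: 1.0
gripper_force: 0.0
```

Run:
```python
from h import *
c=arm.get_calibration("wrist");im,d=arm.camera("wrist");save("w2",im);np.savez("w2",im=im,d=d,**{k:np.array(v) for k,v in c.items()})
plan(.5,-.262,.17,76.6)
```

```text
t6.00 xang 76.66 turn rz total(share) 0.0003 shift(share) after turn [-0.06 -0.    1.26] tilt [0.0002 0.0001]
```

View pics/w2.png

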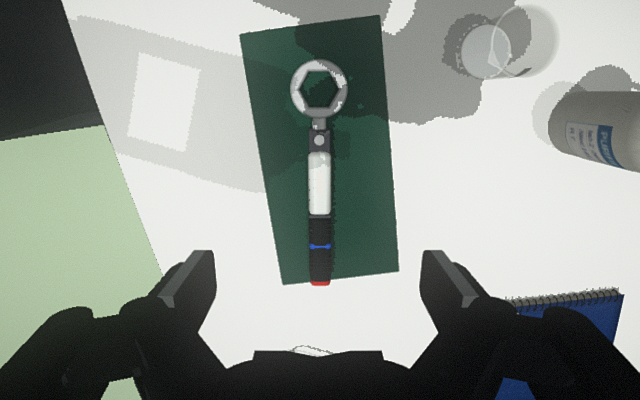

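The wrist view shows the ring at about (319,88), the blue band at (320,246) and the red end at (320,283). The handle is nearly in line with the tool.

Run:
```python
from h import *
f=np.load("w2.npz");im=f["im"].astype(int);c={k:f[k] for k in("camera_matrix","k1","pose")};c["k1"]=float(c["k1"])
R,G,B=[im[:,:,i] for i in range(3)]
w=np.zeros(R.shape,bool);w[50:290,285:355]=1
q=w&(B>R+60)&(B>G+30);p=np.argwhere(q)[:,::-1];b=onz(c,*((p.min(0)+p.max(0))/2),.027);print("band",len(p),p.mean(0),b)
st=w&(abs(R-G)<20)&(R>75);st[119:]=0
cn=max(cv2.findContours(st.astype(np.uint8),0,1)[0],key=cv2.contourArea)[:,0,:]
Q=np.array([onz(c,u,v,.019)[:2] for u,v in cn if v<112]);
A=np.c_[2*Q,np.ones(len(Q))];s=np.linalg.lstsq(A,(Q**2).sum(1),rcond=None)[0];r=np.sqrt(s[2]+s[0]**2+s[1]**2);print("ring",s[:2],r)
wh=w&(R>150);wh[:155]=0;wh[212:]=0;wh=wh
p=np.argwhere(wh)[:,::-1];e=[onz(c,*p[p[:,1]==v].mean(0),.027)[:2] for v in range(160,208)]
e=np.array(e);l=np.polyfit(e[:,1],e[:,0],1);print("handle dir",np.degrees(np.arctan2(-1,-l[0])),len(p),"x at ring y",np.polyval(l,s[1]),"x at band",np.polyval(l,b[1]))
h=b[:2]-s[:2];print("len",np.linalg.norm(h),np.degrees(np.arctan2(h[1],h[0])))
h/=np.linalg.norm(h);g=s[:2]+.075*h;print("hold",g)
plan(g[0],g[1],.0,np.degrees(np.arctan2(-h[1],-h[0])))
t=np.radians(-70.3);g2=np.array([.540,.1526])+.075*np.array([np.cos(t),np.sin(t)]);print(g2)
```

```text
band 71 [319.78873239 246.15492958] [ 0.48452077 -0.33245572  0.027     ]
ring [ 0.51767009 -0.18689766] 0.025509614974461244
handle dir -102.7693028634044 1179 x at ring y 0.5176890902043976 x at band 0.48470111087504325
len 0.1492850505992055 -102.82969499280087
hold [ 0.50101605 -0.26002524]
t6.00 xang 76.66 turn rz total(share) -0.0029 shift(share) after turn [0.02 0.02 8.06] tilt [0.0002 0.0001]
[0.56528214 0.08198971]
```

Call:
{"method": "drive_tool", "body": {
  "deltas": [
    [[0.02, 0.02, 0.4], [0, 0, -0.0029], 1],
    [[0, 0, 1], [0, 0, 0], 1],
    [[0, 0, 1], [0, 0, 0], 1],
    [[0, 0, 1], [0, 0, 0], 1],
    [[0, 0, 1], [0, 0, 0], 1],
    [[0, 0, 1], [0, 0, 0], 1],
    [[0, 0, 1], [0, 0, 0], 1],
    [[0, 0, 0.8], [0, 0, 0], 1],
    [[0, 0, 0.4], [0, 0, 0], 1],
    [[0, 0, 0.2], [0, 0, 0], 1],
    [[0, 0, 0.1], [0, 0, 0], 1],
    [[0, 0, 0], [0, 0, 0], 1]
  ],
  "force": 40
}}

```text
time: 7.2
position: [0.5013, -0.2609, 0.0042]
tcp_rot: [[0.223, 0.975, 0.001], [0.975, -0.223, -0.0], [-0.0, 0.001, -1.0]]
contact_force: [-0.8, -0.2, 0.7]
opening: 0.999
gripper_force: 0.0
```

Call:
{"method": "drive_tool", "body": {
  "deltas": [
    [[0, 0, 0], [0, 0, 0], 0.5],
    [[0, 0, 0], [0, 0, 0], 0.4],
    [[0, 0, 0], [0, 0, 0], 0.3],
    [[0, 0, 0], [0, 0, 0], 0.2],
    [[0, 0, 0], [0, 0, 0], 0],
    [[0, 0, 0], [0, 0, 0], 0],
    [[0, 0, 0], [0, 0, 0], 0],
    [[0, 0, 0], [0, 0, 0], 0],
    [[0, 0, 0], [0, 0, 0], 0]
  ]
}}

```text
time: 8.1
position: [0.5011, -0.261, 0.0042]
tcp_rot: [[0.223, 0.975, 0.0], [0.975, -0.223, -0.0], [-0.0, 0.0, -1.0]]
contact_force: [-1.2, -0.6, 4.5]
opening: 0.254
gripper_force: 42.0
```

Call:
{"method": "drive_tool", "body": {
  "deltas": [
    [[0, 0, -0.1], [0, 0, 0], 0],
    [[0, 0, -0.2], [0, 0, 0], 0],
    [[0, 0, -0.4], [0, 0, 0], 0],
    [[0, 0, -0.7], [0, 0, 0], 0],
    [[0, 0, -1], [0, 0, 0], 0],
    [[0, 0, -1], [0, 0, 0], 0],
    [[0, 0, -1], [0, 0, 0], 0],
    [[0, 0, -1], [0, 0, 0], 0],
    [[0, 0, -0.8], [0, 0, 0], 0],
    [[0, 0, -0.4], [0, 0, 0], 0],
    [[0, 0, 0], [0, 0, -0.02], 0],
    [[0, 0, 0], [0, 0, -0.033], 0],
    [[0, 0, 0], [0, 0, -0.033], 0],
    [[0, 0, 0], [0, 0, -0.033], 0],
    [[0, 0, 0], [0, 0, -0.033], 0],
    [[0, 0, 0], [0, 0, -0.029], 0],
    [[0, 0, 0], [0, 0, 0], 0]
  ]
}}

```text
time: 9.8
position: [0.5004, -0.2606, 0.1684]
tcp_rot: [[-0.338, 0.941, -0.001], [0.941, 0.338, 0.0], [0.001, -0.001, -1.0]]
contact_force: [-0.2, -1.0, -4.4]
opening: 0.246
gripper_force: 41.0
```

Run:
```python
from h import *
plan(.5653+.00034,.0820-.00094,.17,109.7);print(arm.read_state()["contact_force"],arm.read_state()["torque"],arm.read_state()["opening"])
```

```text
t9.80 xang 109.74 turn rz total(share) 0.0002 shift(share) after turn [11.99  7.06 -0.06] tilt [-0.001   0.0005]
[-0.2362932  -0.95247492 -4.38957337] [-0.11292671 -0.03944271  0.02070177] 0.2459079294526914
```

Call:
{"method": "drive_tool", "body": {
  "deltas": [
    [[0.3, 0.17, 0], [0, 0, 0], 0],
    [[0.6, 0.35, 0], [0, 0, 0], 0],
    [[0.9, 0.53, 0], [0, 0, 0], 0],
    [[1, 0.6, 0], [0, 0, 0], 0],
    [[1, 0.6, 0], [0, 0, 0], 0],
    [[1, 0.6, 0], [0, 0, 0], 0],
    [[1, 0.6, 0], [0, 0, 0], 0],
    [[1, 0.6, 0], [0, 0, 0], 0],
    [[1, 0.6, 0], [0, 0, 0], 0],
    [[1, 0.6, 0], [0, 0, 0], 0],
    [[1, 0.56, 0], [0, 0, 0], 0],
    [[1, 0.56, 0], [0, 0, 0], 0],
    [[0.7, 0.4, 0], [0, 0, 0], 0],
    [[0.4, 0.25, 0], [0, 0, 0], 0],
    [[0.1, 0.1, 0], [0, 0, 0], 0],
    [[0, 0, 0], [0, 0, 0], 0],
    [[0, 0, 0], [0, 0, 0], 0]
  ]
}}

```text
time: 11.5
position: [0.5671, 0.081, 0.1687]
tcp_rot: [[-0.336, 0.942, -0.0], [0.942, 0.336, -0.0], [-0.0, -0.001, -1.0]]
contact_force: [0.2, -0.6, -4.2]
opening: 0.248
gripper_force: 41.0
```

Run:
```python
from h import *
c=arm.get_calibration("wrist");im,d=arm.camera("wrist");np.savez("w3",im=im,d=d,**{k:np.array(v) for k,v in c.items()})
plan(.5656,.0811,.17,109.7)
u,v=[int(x) for x in proj(c,(.54,.1526,.185))];print(u,v)
save("w3",cv2.resize(im[max(0,v-70):v+110,u-80:u+80],None,fx=3.3,fy=3.3,interpolation=cv2.INTER_CUBIC))
```

```text
t11.55 xang 109.63 turn rz total(share) -0.0004 shift(share) after turn [ 0.03 -0.05 -0.05] tilt [-0.0004 -0.0003]
315 75
```

View pics/w3.png

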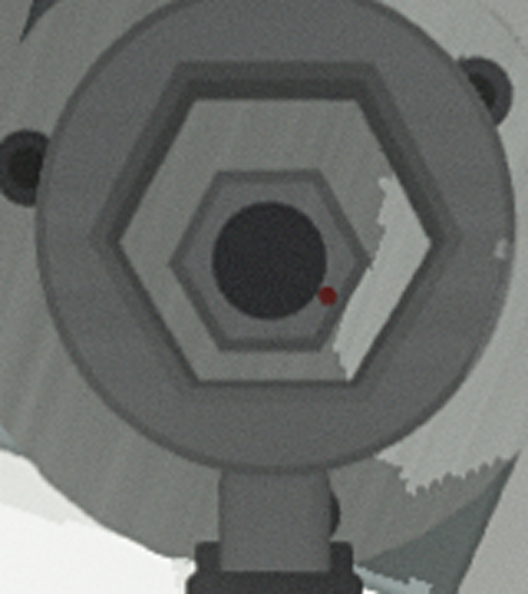

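The ring and head hexagons are angularly aligned. In crop pixels, the ring hole's lower rim is centred at about (275,240), its upper rim at (276,227) and the head socket at (270,261).

Run:
```python
from h import *
f=np.load("w3.npz");im=f["im"];c={k:f[k] for k in("camera_matrix","k1","pose")};c["k1"]=float(c["k1"])
cv=lambda p:((p[0]+.5)/3.3-.5+235,(p[1]+.5)/3.3-.5+5)
P=lambda L,z:np.array([onz(c,*cv(p),z)[:2] for p in L])
def ang(C):
    v=C-C.mean(0);return np.degrees(np.angle(np.mean(np.exp(6j*np.arctan2(v[:,1],v[:,0])))))/6+30
for nm,L,z in(("top",[(178,64),(374,64),(460,238),(355,388),(193,388),(92,238)],.1837),("bot",[(193,100),(356,100),(432,240),(350,381),(195,381),(120,240)],.1677),("head",[(218,170),(322,170),(370,262),(322,350),(220,350),(170,262)],.108)):
    C=P(L,z);print(nm,C.mean(0),np.linalg.norm(C-C.mean(0),axis=1).round(4),"flat",ang(C))
print("socket",P([(270,261)],.112))
# outer circle edges from gray
g=cv2.cvtColor(im,cv2.COLOR_RGB2GRAY);e=cv2.Canny(cv2.GaussianBlur(g,(3,3),0),20,50)
pr=np.argwhere(e)[:,::-1];W=np.array([onz(c,*p,.1837)[:2] for p in pr if p[1]<200 and 200<p[0]<430])
m=np.array([.5404,.1528])
for _ in range(6):
    r=np.hypot(*(W-m).T);k=abs(r-.026)<.002;Q=W[k];A=np.c_[2*Q,np.ones(len(Q))];s=np.linalg.lstsq(A,(Q**2).sum(1),rcond=None)[0];m=s[:2]
print("circle",m,np.sqrt(s[2]+m@m),k.sum())
print(np.array(c["pose"])[:3,3])
```

```text
top [0.54082865 0.15311217] [0.0195 0.0196 0.0196 0.0185 0.0186 0.0195] flat 49.492209445280906
bot [0.54079914 0.15288816] [0.0186 0.0187 0.0189 0.0188 0.019  0.0185] flat 49.45580699948647
head [0.54023075 0.15250218] [0.0172 0.0171 0.0169 0.0172 0.0171 0.0171] flat 49.808502895687695
socket [[0.54020958 0.15243348]]
circle [0.54103218 0.15264456] 0.02525158354818921 1013
[0.54317915 0.14615289 0.31127387]
```

Call:
{"method": "drive_tool", "body": {
  "deltas": [
    [[0, -0.03, 0.2], [0, 0, 0], 0],
    [[0, 0, 0.5], [0, 0, 0], 0],
    [[0, 0, 0.5], [0, 0, 0], 0],
    [[0, 0, 0.5], [0, 0, 0], 0],
    [[0, 0, 0.3], [0, 0, 0], 0],
    [[0, 0, 0.1], [0, 0, 0], 0],
    [[0, 0, 0], [0, 0, 0], 0],
    [[0, 0, 0], [0, 0, 0], 0]
  ]
}}

```text
time: 12.35
position: [0.5671, 0.0814, 0.1166]
tcp_rot: [[-0.337, 0.942, 0.001], [0.942, 0.337, 0.0], [-0.0, 0.001, -1.0]]
contact_force: [-0.1, -0.0, -3.7]
opening: 0.249
gripper_force: 40.9
```

Call:
{"method": "drive_tool", "body": {
  "deltas": [
    [[0, 0, 0.04], [0, 0, 0], 0],
    [[0, 0, 0.04], [0, 0, 0], 0],
    [[0, 0, 0.04], [0, 0, 0], 0],
    [[0, 0, 0.04], [0, 0, 0], 0],
    [[0, 0, 0.04], [0, 0, 0], 0],
    [[0, 0, 0.04], [0, 0, 0], 0]
  ]
}}

```text
time: 12.95
position: [0.5667, 0.0813, 0.1102]
tcp_rot: [[-0.337, 0.942, -0.0], [0.942, 0.337, -0.0], [0.0, -0.0, -1.0]]
contact_force: [0.5, -0.8, -3.5]
opening: 0.245
gripper_force: 40.9
```

Call:
{"method": "drive_tool", "body": {
  "deltas": [
    [[0, 0, 0.05], [0, 0, 0], 0],
    [[0, 0, 0.05], [0, 0, 0], 0],
    [[0, 0, 0.05], [0, 0, 0], 0],
    [[0, 0, 0.05], [0, 0, 0], 0]
  ]
}}

```text
time: 13.35
position: [0.5667, 0.0813, 0.1052]
tcp_rot: [[-0.337, 0.942, -0.0], [0.942, 0.337, 0.0], [0.0, -0.0, -1.0]]
contact_force: [1.0, -0.1, -3.1]
opening: 0.251
gripper_force: 40.9
```

Call:
{"method": "drive_tool", "body": {
  "deltas": [
    [[0, 0, 0.05], [0, 0, 0], 0],
    [[0, 0, 0.05], [0, 0, 0], 0],
    [[0, 0, 0.05], [0, 0, 0], 0],
    [[0, 0, 0.04], [0, 0, 0], 0]
  ]
}}

```text
time: 13.75
position: [0.5667, 0.0813, 0.1004]
tcp_rot: [[-0.337, 0.942, -0.0], [0.942, 0.337, -0.0], [0.0, -0.0, -1.0]]
contact_force: [-0.5, 0.1, -2.9]
opening: 0.25
gripper_force: 40.9
```

Call:
{"method": "drive_tool", "body": {
  "deltas": [
    [[0, 0, 0.04], [0, 0, 0], 0],
    [[0, 0, 0.03], [0, 0, 0], 0],
    [[0, 0, 0.03], [0, 0, 0], 0],
    [[0, 0, 0], [0, 0, 0], 0]
  ]
}}

```text
time: 14.15
position: [0.5667, 0.0813, 0.098]
tcp_rot: [[-0.337, 0.942, -0.0], [0.942, 0.337, -0.0], [0.0, -0.0, -1.0]]
contact_force: [-0.3, -0.2, -3.2]
opening: 0.247
gripper_force: 40.9
```

Call:
{"method": "drive_tool", "body": {
  "deltas": [
    [[0, 0, 0.03], [0, 0, 0], 0],
    [[0, 0, 0], [0, 0, 0], 0]
  ]
}}

```text
time: 14.35
position: [0.5668, 0.0813, 0.0974]
tcp_rot: [[-0.337, 0.942, 0.0], [0.942, 0.337, 0.0], [-0.0, 0.0, -1.0]]
contact_force: [0.7, -0.5, -2.5]
opening: 0.25
gripper_force: 41.1
```

Call:
{"method": "drive_tool", "body": {
  "deltas": [
    [[0, 0, 0.02], [0, 0, 0], 0],
    [[0, 0, 0.02], [0, 0, 0], 0],
    [[0, 0, 0], [0, 0, 0], 0]
  ]
}}

```text
time: 14.65
position: [0.5669, 0.0813, 0.0969]
tcp_rot: [[-0.337, 0.942, 0.0], [0.942, 0.337, 0.0], [-0.0, 0.0, -1.0]]
contact_force: [-2.0, 0.0, 3.8]
opening: 0.248
gripper_force: 42.1
```

Call:
{"method": "drive_tool", "body": {
  "deltas": [
    [[0, 0, 0], [0, 0, 0], 0.3],
    [[0, 0, 0], [0, 0, 0], 0.4],
    [[0, 0, 0], [0, 0, 0], 0.5],
    [[0, 0, 0], [0, 0, 0], 0.5],
    [[0, 0, 0], [0, 0, 0], 0.5],
    [[-0.25, 0, 0], [0, 0, 0], 0.5],
    [[-0.5, 0, 0], [0, 0, 0], 0.5],
    [[-0.7, 0, 0], [0, 0, 0], 0.5],
    [[-0.7, 0, 0], [0, 0, 0], 0.5],
    [[-0.5, 0, 0.1], [0, 0, 0], 0.5],
    [[-0.3, 0, 0.2], [0, 0, 0], 0.5],
    [[0, 0, 0], [0, 0, 0], 0.5],
    [[0, 0, 0], [0, 0, 0], 0.5]
  ]
}}

```text
time: 15.95
position: [0.5912, 0.0117, 0.0884]
tcp_rot: [[-0.336, 0.942, -0.001], [0.942, 0.336, 0.0], [0.0, -0.001, -1.0]]
contact_force: [0.4, 0.4, 0.9]
opening: 0.5
gripper_force: 0.0
```

```bash
cat >> h.py <<'E'
S=np.array([.540,.1526])
def bands():
    c=arm.get_calibration("wrist");im,d=arm.camera("wrist");i=im.astype(int);R,G,B=[i[:,:,k] for k in range(3)]
    q=(B>R+50)&(B>G+25)&(np.add.outer(np.arange(400),np.arange(640)*0)>40)
    n,l,st,ce=cv2.connectedComponentsWithStats(q.astype(np.uint8))
    for k in range(1,n):
        if st[k,4]>25:
            x=st[k,0]+(st[k,2]-1)/2;y=st[k,1]+(st[k,3]-1)/2;b=onz(c,x,y,.12)[:2]-S
            print("blue",st[k],"r %.4f ang %.2f"%(np.hypot(*b),np.degrees(np.arctan2(b[1],b[0]))))
    return im,c
def st():
    s=arm.read_state();R=s["tcp_rot"];y=R[:,1];p=s["position"];v=p[:2]-S
    print("t %.2f r %.4f ang %.2f xang %.2f z %.4f Fy %.2f F %s open %.3f"%(s["time"],np.hypot(*v),np.degrees(np.arctan2(v[1],v[0])),np.degrees(np.arctan2(R[1,0],R[0,0])),p[2],s["contact_force"]@y,np.round(s["contact_force"],1),s["opening"]))
E
python3 - <<'E'
from h import *
st();im,c=bands();save("w4",im);print(proj(c,[*(S+.15*np.array([np.cos(-1.22),np.sin(-1.22)])),.12]))
E
```

```text
t 15.95 r 0.1499 ang -70.03 xang 109.66 z 0.0884 Fy 0.54 F [0.4 0.4 0.9] open 0.500
blue [295 284  52  10 252] r 0.1470 ang -69.87
blue [ 529  300   89   68 3401] r 0.1972 ang -39.36
(np.float64(320.3253483567429), np.float64(295.72400741065644))
```

View pics/w4.png

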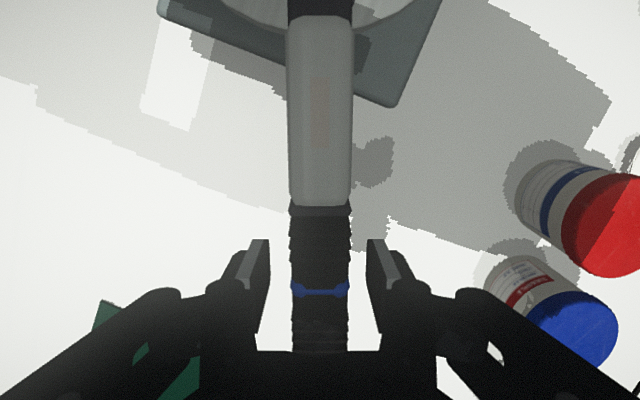

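The view shows the blue band at (320,289), centred between the two open pads, so pushing can start.

Call:
{"method": "drive_tool", "body": {
  "deltas": [
    [[0, -0.12, 0], [0, 0, 0], 0.5],
    [[0, -0.12, 0], [0, 0, 0], 0.5],
    [[0, -0.08, 0], [0, 0, 0], 0.5],
    [[0, 0, 0], [0, 0, 0], 0.5]
  ]
}}

```text
time: 16.4
position: [0.5836, 0.0093, 0.0889]
tcp_rot: [[-0.337, 0.941, -0.0], [0.941, 0.337, -0.0], [0.0, -0.0, -1.0]]
contact_force: [-0.4, 0.7, -0.7]
opening: 0.496
gripper_force: 0.0
```

Call:
{"method": "drive_tool", "body": {
  "deltas": [
    [[0, -0.08, 0], [0, 0, 0], 0.5],
    [[0, -0.04, 0], [0, 0, 0], 0.5],
    [[0, 0, 0], [0, 0, 0], 0.5]
  ]
}}

```text
time: 16.7
position: [0.5813, 0.0081, 0.0889]
tcp_rot: [[-0.337, 0.942, 0.0], [0.942, 0.337, 0.0], [-0.0, 0.0, -1.0]]
contact_force: [0.1, 0.2, 1.0]
opening: 0.507
gripper_force: 0.2
```

Call:
{"method": "drive_tool", "body": {
  "deltas": [
    [[0, -0.1, 0], [0, 0, 0.0055], 0.5],
    [[0, -0.1, 0], [0, 0, 0.0055], 0.5],
    [[0, -0.1, 0], [0, 0, 0.0055], 0.5]
  ]
}}

```text
time: 17.0
position: [0.5739, 0.0058, 0.0888]
tcp_rot: [[-0.286, 0.958, -0.0], [0.958, 0.286, 0.0], [0.0, 0.0, -1.0]]
contact_force: [0.8, 1.0, -0.3]
opening: 0.501
gripper_force: 0.4
```

Call:
{"method": "drive_tool", "body": {
  "deltas": [
    [[0, -0.1, 0], [0, 0, 0.0055], 0.5],
    [[0, -0.1, 0], [0, 0, 0.0055], 0.5],
    [[0, -0.1, 0], [0, 0, 0.0055], 0.5]
  ]
}}

```text
time: 17.3
position: [0.5666, 0.0037, 0.0888]
tcp_rot: [[-0.236, 0.972, -0.0], [0.972, 0.236, 0.0], [0.0, -0.0, -1.0]]
contact_force: [0.6, 0.4, -0.3]
opening: 0.499
gripper_force: 0.3
```

Run:
```python
from h import *
st();bands();st()
```

```text
t 17.30 r 0.1513 ang -79.86 xang 103.67 z 0.0888 Fy 0.68 F [ 0.6  0.4 -0.3] open 0.499
blue [ 572  270   68   84 4009] r 0.1914 ang -43.60
blue [322 281  51  14 269] r 0.1481 ang -76.10
t 17.35 r 0.1513 ang -80.03 xang 103.62 z 0.0888 Fy -0.12 F [-0.2  0.1  0.3] open 0.502
```

Call:
{"method": "drive_tool", "body": {
  "deltas": [
    [[0.01, -0.1, 0], [0, 0, 0.0055], 0.5],
    [[0.01, -0.1, 0], [0, 0, 0.0055], 0.5]
  ]
}}

```text
time: 17.55
position: [0.5618, 0.003, 0.0888]
tcp_rot: [[-0.203, 0.979, 0.0], [0.979, 0.203, -0.0], [-0.0, 0.0, -1.0]]
contact_force: [0.4, -0.0, 0.1]
opening: 0.498
gripper_force: 0.5
```

Call:
{"method": "drive_tool", "body": {
  "deltas": [
    [[0.01, -0.1, 0], [0, 0, 0.0055], 0.5],
    [[0.01, -0.1, 0], [0, 0, 0.0055], 0.5]
  ]
}}

```text
time: 17.75
position: [0.5572, 0.0025, 0.089]
tcp_rot: [[-0.169, 0.986, 0.001], [0.986, 0.169, -0.0], [-0.0, 0.001, -1.0]]
contact_force: [2.0, 0.2, 0.1]
opening: 0.5
gripper_force: 1.1
```

Call:
{"method": "drive_tool", "body": {
  "deltas": [
    [[0.01, -0.1, 0], [0, 0, 0.0055], 0.5],
    [[0.01, -0.1, 0], [0, 0, 0.0055], 0.5]
  ]
}}

```text
time: 17.95
position: [0.5526, 0.0022, 0.0891]
tcp_rot: [[-0.135, 0.991, 0.002], [0.991, 0.135, -0.0], [-0.0, 0.002, -1.0]]
contact_force: [5.3, -1.0, 0.6]
opening: 0.499
gripper_force: 2.2
```

Run:
```python
from h import *
st();bands();st()
```

```text
t 17.95 r 0.1509 ang -85.21 xang 97.73 z 0.0891 Fy 5.09 F [ 5.3 -1.   0.6] open 0.499
blue [ 613  254   27   71 1197] r 0.1882 ang -45.81
blue [322 280  51  14 271] r 0.1477 ang -81.44
t 18.00 r 0.1509 ang -85.39 xang 97.69 z 0.0890 Fy 3.85 F [ 4.  -0.8 -0.3] open 0.501
```

Call:
{"method": "drive_tool", "body": {
  "deltas": [
    [[0.01, -0.1, 0], [0, 0, 0.0055], 0.5],
    [[0.01, -0.1, 0], [0, 0, 0.0055], 0.5]
  ]
}}

```text
time: 18.2
position: [0.5481, 0.002, 0.0892]
tcp_rot: [[-0.1, 0.995, 0.003], [0.995, 0.1, -0.0], [-0.0, 0.003, -1.0]]
contact_force: [6.3, -0.4, -0.6]
opening: 0.502
gripper_force: 2.9
```

Call:
{"method": "drive_tool", "body": {
  "deltas": [
    [[0.01, -0.1, 0], [0, 0, 0.0055], 0.5],
    [[0.01, -0.1, 0], [0, 0, 0.0055], 0.5]
  ]
}}

```text
time: 18.4
position: [0.5432, 0.0019, 0.0893]
tcp_rot: [[-0.066, 0.998, 0.003], [0.998, 0.066, -0.0], [-0.001, 0.003, -1.0]]
contact_force: [6.5, -1.5, -0.2]
opening: 0.5
gripper_force: 3.1
```

Run:
```python
from h import *
st();bands();st()
```

```text
t 18.40 r 0.1507 ang -88.79 xang 93.78 z 0.0893 Fy 6.43 F [ 6.5 -1.5 -0.2] open 0.500
blue [323 280  50  14 283] r 0.1477 ang -84.94
t 18.45 r 0.1507 ang -88.98 xang 93.73 z 0.0892 Fy 4.79 F [ 5.  -2.3 -0.5] open 0.498
```

Call:
{"method": "drive_tool", "body": {
  "deltas": [
    [[0.01, -0.1, 0], [0, 0, 0.0055], 0.5],
    [[0.01, -0.1, 0], [0, 0, 0.0055], 0.5]
  ]
}}

```text
time: 18.65
position: [0.5383, 0.002, 0.0893]
tcp_rot: [[-0.032, 0.999, 0.003], [1.0, 0.032, -0.001], [-0.001, 0.003, -1.0]]
contact_force: [6.0, -2.7, -0.3]
opening: 0.5
gripper_force: 3.2
```

Call:
{"method": "drive_tool", "body": {
  "deltas": [
    [[0.01, -0.1, 0], [0, 0, 0.0055], 0.5],
    [[0.01, -0.1, 0], [0, 0, 0.0055], 0.5]
  ]
}}

```text
time: 18.85
position: [0.5334, 0.0022, 0.0894]
tcp_rot: [[0.003, 1.0, 0.004], [1.0, -0.003, -0.001], [-0.001, 0.004, -1.0]]
contact_force: [6.9, -3.6, -1.0]
opening: 0.499
gripper_force: 3.3
```

Run:
```python
from h import *
st();bands();st()
```

```text
t 18.85 r 0.1505 ang -92.52 xang 89.83 z 0.0894 Fy 6.92 F [ 6.9 -3.6 -1. ] open 0.499
blue [322 281  51  14 273] r 0.1480 ang -88.73
t 18.90 r 0.1506 ang -92.70 xang 89.78 z 0.0893 Fy 5.51 F [ 5.5 -4.  -0.6] open 0.500
```

Call:
{"method": "drive_tool", "body": {
  "deltas": [
    [[-0.01, -0.1, 0], [0, 0, 0.005], 0.5],
    [[-0.01, -0.1, 0], [0, 0, 0.005], 0.5]
  ]
}}

```text
time: 19.1
position: [0.5284, 0.0023, 0.0893]
tcp_rot: [[0.035, 0.999, 0.003], [0.999, -0.035, 0.0], [0.0, 0.003, -1.0]]
contact_force: [5.9, 2.2, -0.2]
opening: 0.499
gripper_force: 3.2
```

Call:
{"method": "drive_tool", "body": {
  "deltas": [
    [[-0.01, -0.1, 0], [0, 0, 0.005], 0.5],
    [[-0.01, -0.1, 0], [0, 0, 0.005], 0.5]
  ]
}}

```text
time: 19.3
position: [0.5233, 0.0025, 0.0893]
tcp_rot: [[0.066, 0.998, 0.003], [0.998, -0.066, 0.001], [0.001, 0.003, -1.0]]
contact_force: [6.6, 4.3, -0.2]
opening: 0.504
gripper_force: 3.3
```

Run:
```python
from h import *
st();bands();st()
```

```text
t 19.30 r 0.1510 ang -96.34 xang 86.22 z 0.0893 Fy 6.32 F [ 6.6  4.3 -0.2] open 0.504
blue [322 280  51  13 284] r 0.1480 ang -92.58
t 19.35 r 0.1511 ang -96.52 xang 86.17 z 0.0893 Fy 5.58 F [ 5.8  2.8 -0.3] open 0.497
```

```bash
cat >> h.py <<'E'
def bend():
    c=arm.get_calibration("wrist");im,d=arm.camera("wrist")
    V,U=np.mgrid[0:400:2,0:640:2];P=np.array([pt(c,u,v,d[v,u]) for u,v in zip(U.ravel(),V.ravel()) if d[v,u]>0])
    rel=P[:,:2]-S;r=np.hypot(*rel.T);h=(P[:,2]>.114)&(P[:,2]<.126)&(r>60e-3)&(r<.135)
    X=rel[h]
    for _ in range(4):
        m=X.mean(0);w=np.linalg.svd(X-m,full_matrices=False)[2][0];w=w*np.sign(w@m);n=np.array([-w[1],w[0]]);o=(X-m)@n;X=X[abs(o)<.014]
    off=m@n
    print("bend: n",len(X),"width",np.ptp((X-m)@n).round(4),"dir %.2f"%np.degrees(np.arctan2(w[1],w[0])),"off %.4f beta %.3f"%(off,np.arcsin(np.clip(-off/.045,-1,1))),"z",np.median(P[h,2]).round(4))
    return P
E
python3 - <<'E'
from h import *
bend();st()
E
```

```text
bend: n 3517 width 0.0223 dir -92.71 off -0.0007 beta 0.016 z 0.118
t 19.40 r 0.1511 ang -96.48 xang 86.24 z 0.0893 Fy 5.69 F [ 5.9  3.2 -0.5] open 0.503
```

```bash
sed -i 's/-off\/.045/off\/.045/' h.py
```

Call:
{"method": "drive_tool", "body": {
  "deltas": [
    [[0, -0.1, 0], [0, 0, 0.0053], 0.5],
    [[0, -0.1, 0], [0, 0, 0.0053], 0.5]
  ]
}}

```text
time: 19.6
position: [0.5186, 0.003, 0.0894]
tcp_rot: [[0.099, 0.995, 0.004], [0.995, -0.099, 0.001], [0.001, 0.004, -1.0]]
contact_force: [6.9, 4.2, -0.6]
opening: 0.497
gripper_force: 3.3
```

Call:
{"method": "drive_tool", "body": {
  "deltas": [
    [[0, -0.1, 0], [0, 0, 0.0053], 0.5],
    [[0, -0.1, 0], [0, 0, 0.0053], 0.5]
  ]
}}

```text
time: 19.8
position: [0.5137, 0.0035, 0.0894]
tcp_rot: [[0.132, 0.991, 0.004], [0.991, -0.132, 0.001], [0.001, 0.004, -1.0]]
contact_force: [6.8, 3.5, -1.3]
opening: 0.496
gripper_force: 3.5
```

Run:
```python
from h import *
st();bend();st()
```

```text
t 19.80 r 0.1514 ang -100.00 xang 82.41 z 0.0894 Fy 6.25 F [ 6.8  3.5 -1.3] open 0.496
bend: n 3500 width 0.0223 dir -96.22 off -0.0007 beta -0.015 z 0.1181
t 19.85 r 0.1514 ang -100.18 xang 82.36 z 0.0894 Fy 5.95 F [ 6.6  4.2 -0.5] open 0.499
```

Call:
{"method": "drive_tool", "body": {
  "deltas": [
    [[0.015, -0.1, 0], [0, 0, 0.0053], 0.5],
    [[0.015, -0.1, 0], [0, 0, 0.0053], 0.5]
  ]
}}

```text
time: 20.05
position: [0.509, 0.0046, 0.0895]
tcp_rot: [[0.165, 0.986, 0.004], [0.986, -0.165, 0.0], [0.001, 0.004, -1.0]]
contact_force: [6.5, -0.4, -0.4]
opening: 0.5
gripper_force: 3.7
```

Call:
{"method": "drive_tool", "body": {
  "deltas": [
    [[0.01, -0.1, 0], [0, 0, 0.0053], 0.5],
    [[0.01, -0.1, 0], [0, 0, 0.0053], 0.5]
  ]
}}

```text
time: 20.25
position: [0.5043, 0.0057, 0.0895]
tcp_rot: [[0.198, 0.98, 0.005], [0.98, -0.198, -0.0], [0.001, 0.005, -1.0]]
contact_force: [8.2, -1.5, -1.1]
opening: 0.5
gripper_force: 3.8
```

Run:
```python
from h import *
st();bend();st()
```

```text
t 20.25 r 0.1512 ang -103.66 xang 78.60 z 0.0895 Fy 8.36 F [ 8.2 -1.5 -1.1] open 0.500
bend: n 3510 width 0.0222 dir -99.88 off -0.0007 beta -0.016 z 0.1181
t 20.30 r 0.1512 ang -103.85 xang 78.55 z 0.0895 Fy 5.84 F [ 6.1  0.6 -0.2] open 0.502
```

Call:
{"method": "drive_tool", "body": {
  "deltas": [
    [[0.005, -0.1, 0], [0, 0, 0.0053], 0.5],
    [[0.005, -0.1, 0], [0, 0, 0.0053], 0.5]
  ]
}}

```text
time: 20.5
position: [0.4995, 0.007, 0.0895]
tcp_rot: [[0.23, 0.973, 0.005], [0.973, -0.23, -0.0], [0.001, 0.005, -1.0]]
contact_force: [7.7, -0.4, -1.0]
opening: 0.501
gripper_force: 3.8
```

Call:
{"method": "drive_tool", "body": {
  "deltas": [
    [[0.005, -0.1, 0], [0, 0, 0.0053], 0.5],
    [[0.005, -0.1, 0], [0, 0, 0.0053], 0.5]
  ]
}}

```text
time: 20.7
position: [0.4948, 0.0084, 0.0895]
tcp_rot: [[0.262, 0.965, 0.005], [0.965, -0.262, -0.0], [0.001, 0.005, -1.0]]
contact_force: [7.7, -0.6, -0.0]
opening: 0.497
gripper_force: 3.9
```

Run:
```python
from h import *
st();bend();st()
```

```text
t 20.70 r 0.1512 ang -107.41 xang 74.79 z 0.0895 Fy 7.63 F [ 7.7 -0.6 -0. ] open 0.497
bend: n 3524 width 0.0225 dir -103.97 off 0.0004 beta 0.009 z 0.1182
t 20.75 r 0.1512 ang -107.59 xang 74.74 z 0.0895 Fy 7.25 F [ 7.3 -0.9 -0.9] open 0.493
```

Call:
{"method": "drive_tool", "body": {
  "deltas": [
    [[0.01, -0.1, 0], [0, 0, 0.0076], 0.5],
    [[0.01, -0.1, 0], [0, 0, 0.0076], 0.5],
    [[0.01, -0.1, 0], [0, 0, 0.0076], 0.5],
    [[0.01, -0.1, 0], [0, 0, 0.0076], 0.5]
  ]
}}

```text
time: 21.15
position: [0.4855, 0.0122, 0.0896]
tcp_rot: [[0.353, 0.935, 0.005], [0.935, -0.353, -0.0], [0.001, 0.005, -1.0]]
contact_force: [7.3, -1.5, -0.3]
opening: 0.501
gripper_force: 3.9
```

Run:
```python
from h import *
st();bend();st()
```

```text
t 21.15 r 0.1506 ang -111.21 xang 69.30 z 0.0896 Fy 7.37 F [ 7.3 -1.5 -0.3] open 0.501
bend: n 3521 width 0.0222 dir -109.17 off 0.0039 beta 0.088 z 0.1182
t 21.20 r 0.1506 ang -111.38 xang 69.23 z 0.0895 Fy 6.81 F [ 7.2 -0.3 -0.1] open 0.501
```

Call:
{"method": "drive_tool", "body": {
  "deltas": [
    [[0.01, -0.1, 0], [0, 0, 0.0076], 0.5],
    [[0.01, -0.1, 0], [0, 0, 0.0076], 0.5],
    [[0.01, -0.1, 0], [0, 0, 0.0076], 0.5],
    [[0.01, -0.1, 0], [0, 0, 0.0076], 0.5],
    [[0.01, -0.1, 0], [0, 0, 0.0076], 0.5]
  ]
}}

```text
time: 21.7
position: [0.4744, 0.0181, 0.0895]
tcp_rot: [[0.462, 0.887, 0.005], [0.887, -0.462, -0.001], [0.002, 0.004, -1.0]]
contact_force: [7.1, -2.6, -1.0]
opening: 0.499
gripper_force: 4.0
```

Run:
```python
from h import *
st();bend();st()
```

```text
t 21.70 r 0.1496 ang -115.99 xang 62.47 z 0.0895 Fy 7.49 F [ 7.1 -2.6 -1. ] open 0.499
bend: n 3509 width 0.0226 dir -115.97 off 0.0089 beta 0.199 z 0.1182
t 21.75 r 0.1497 ang -116.17 xang 62.40 z 0.0895 Fy 7.14 F [ 7.4 -1.3 -0.9] open 0.504
```

Call:
{"method": "drive_tool", "body": {
  "deltas": [
    [[-0.01, 0.1, 0], [0, 0, -0.0076], 0.5],
    [[-0.01, 0.1, 0], [0, 0, -0.0076], 0.5],
    [[-0.01, 0.1, 0], [0, 0, -0.0076], 0.5],
    [[-0.01, 0.1, 0], [0, 0, -0.0076], 0.5],
    [[-0.01, 0.1, 0], [0, 0, -0.0076], 0.5],
    [[-0.01, 0.1, 0], [0, 0, -0.0076], 0.5],
    [[-0.01, 0.1, 0], [0, 0, -0.0076], 0.5],
    [[-0.01, 0.1, 0], [0, 0, -0.0076], 0.5],
    [[-0.01, 0.1, 0], [0, 0, -0.0076], 0.5],
    [[0, 0.1, 0], [0, 0, 0], 0.5],
    [[0, 0.1, 0], [0, 0, 0], 0.5],
    [[0, 0.1, 0], [0, 0, 0], 0.5],
    [[0, 0, 0], [0, 0, 0], 0.5]
  ]
}}

```text
time: 23.05
position: [0.4996, 0.0058, 0.0887]
tcp_rot: [[0.262, 0.965, -0.0], [0.965, -0.262, -0.0], [-0.0, -0.0, -1.0]]
contact_force: [1.0, -0.9, -1.5]
opening: 0.496
gripper_force: 1.0
```

Run:
```python
from h import *
st();bend();bands();st()
```

```text
t 23.05 r 0.1522 ang -105.38 xang 74.82 z 0.0887 Fy 1.21 F [ 1.  -0.9 -1.5] open 0.496
bend: n 3595 width 0.0221 dir -101.82 off -0.0005 beta -0.011 z 0.118
blue [320 276  52  14 274] r 0.1478 ang -101.80
t 23.15 r 0.1522 ang -105.40 xang 74.83 z 0.0888 Fy 2.00 F [ 1.9 -0.8 -1.6] open 0.497
```

Run:
```python
from h import *
for r,a,x in((.150,-100.5,79.5),(.0762,-96.8,83.2)):
    t=np.radians(a);plan(*(S+r*np.array([np.cos(t),np.sin(t)])),.0972 if r<.1 else .0888,x)
```

```text
t23.15 xang 74.83 turn rz total(share) -0.0259 shift(share) after turn [ 0.07  0.52 -0.  ] tilt [ 0.0001 -0.0002]
t23.15 xang 74.83 turn rz total(share) -0.0465 shift(share) after turn [ 2.97  0.91 -0.34] tilt [ 0.0001 -0.0002]
```

Call:
{"method": "drive_tool", "body": {
  "deltas": [
    [[0, 0.15, 0], [0, 0, 0], 0.6],
    [[0, 0.25, 0], [0, 0, 0], 0.7],
    [[0, 0, 0], [0, 0, -0.0155], 0.7],
    [[0, 0, 0], [0, 0, -0.0155], 0.7],
    [[0, 0, 0], [0, 0, -0.0155], 0.7],
    [[0.2, 0.03, -0.04], [0, 0, 0], 0.7],
    [[0.5, 0.1, -0.06], [0, 0, 0], 0.7],
    [[0.7, 0.12, -0.08], [0, 0, 0], 0.7],
    [[0.7, 0.12, -0.08], [0, 0, 0], 0.7],
    [[0.5, 0.1, -0.06], [0, 0, 0], 0.7],
    [[0.3, 0.03, -0.02], [0, 0, 0], 0.7],
    [[0, 0, 0], [0, 0, 0], 0.7]
  ]
}}

```text
time: 24.35
position: [0.5304, 0.0749, 0.0974]
tcp_rot: [[0.117, 0.993, 0.0], [0.993, -0.117, 0.0], [0.0, 0.0, -1.0]]
contact_force: [0.1, -0.4, -0.6]
opening: 0.701
gripper_force: 0.0
```

Run:
```python
from h import *
st();bend();t=np.radians(-96.8);plan(*(S+.0762*np.array([np.cos(t),np.sin(t)])),.0972,83.2)
```

```text
t 24.35 r 0.0783 ang -97.03 xang 83.28 z 0.0974 Fy 0.17 F [ 0.1 -0.4 -0.6] open 0.701
bend: n 1001 width 0.0275 dir -173.85 off 0.0785 beta 1.571 z 0.1183
t24.40 xang 83.26 turn rz total(share) 0.0003 shift(share) after turn [0.11 0.02 0.  ] tilt [-0.0001 -0.0001]
```

Call:
{"method": "drive_tool", "body": {
  "deltas": [
    [[0.08, 0, 0], [0, 0, 0], 0.6],
    [[0, 0, 0], [0, 0, 0], 0.5],
    [[0, 0, 0], [0, 0, 0], 0.42],
    [[0, 0, 0], [0, 0, 0], 0.36],
    [[0, 0, 0], [0, 0, 0], 0.3],
    [[0, 0, 0], [0, 0, 0], 0.26],
    [[0, 0, 0], [0, 0, 0], 0.2],
    [[0, 0, 0], [0, 0, 0], 0],
    [[0, 0, 0], [0, 0, 0], 0],
    [[0, 0, 0], [0, 0, 0], 0],
    [[0, 0, 0], [0, 0, 0], 0]
  ],
  "force": 40
}}

```text
time: 25.5
position: [0.5307, 0.0757, 0.0975]
tcp_rot: [[0.118, 0.993, 0.001], [0.993, -0.118, -0.0], [-0.0, 0.001, -1.0]]
contact_force: [1.5, -3.7, 1.1]
opening: 0.251
gripper_force: 39.7
```

Call:
{"method": "drive_tool", "body": {
  "deltas": [
    [[0, 0, -0.03], [0, 0, 0], 0],
    [[0, 0, -0.04], [0, 0, 0], 0],
    [[0, 0, -0.04], [0, 0, 0], 0],
    [[0, 0, -0.04], [0, 0, 0], 0]
  ]
}}

```text
time: 25.9
position: [0.5305, 0.0758, 0.1008]
tcp_rot: [[0.118, 0.993, 0.0], [0.993, -0.118, -0.0], [-0.0, 0.0, -1.0]]
contact_force: [4.3, -2.6, -5.8]
opening: 0.248
gripper_force: 39.4
```

Call:
{"method": "drive_tool", "body": {
  "deltas": [
    [[-0.015, 0.02, 0], [0, 0, 0], 0],
    [[0, 0, -0.04], [0, 0, 0], 0],
    [[0, 0, -0.04], [0, 0, 0], 0],
    [[0, 0, -0.04], [0, 0, 0], 0]
  ]
}}

```text
time: 26.3
position: [0.5307, 0.0755, 0.104]
tcp_rot: [[0.118, 0.993, -0.0], [0.993, -0.118, 0.0], [0.0, -0.0, -1.0]]
contact_force: [2.7, 0.6, -3.8]
opening: 0.252
gripper_force: 39.3
```

Call:
{"method": "drive_tool", "body": {
  "deltas": [
    [[0, 0, -0.05], [0, 0, 0], 0],
    [[0, 0, -0.05], [0, 0, 0], 0],
    [[0, 0, -0.05], [0, 0, 0], 0],
    [[0, 0, -0.05], [0, 0, 0], 0]
  ]
}}

```text
time: 26.7
position: [0.5305, 0.0754, 0.1092]
tcp_rot: [[0.118, 0.993, -0.001], [0.993, -0.118, -0.0], [-0.0, -0.001, -1.0]]
contact_force: [0.4, -0.5, -3.1]
opening: 0.25
gripper_force: 39.2
```

Call:
{"method": "drive_tool", "body": {
  "deltas": [
    [[0, 0, -0.05], [0, 0, 0], 0],
    [[0, 0, -0.1], [0, 0, 0], 0],
    [[0, 0, -0.2], [0, 0, 0], 0],
    [[0, 0, -0.4], [0, 0, 0], 0],
    [[0, 0, -0.6], [0, 0, 0], 0],
    [[0, 0, -0.6], [0, 0, 0], 0],
    [[0, 0, -0.3], [0, 0, 0], 0],
    [[0, 0, 0], [0, 0, 0], 0],
    [[0, 0, 0], [0, 0, 0], 0]
  ]
}}

```text
time: 27.6
position: [0.5306, 0.0754, 0.1653]
tcp_rot: [[0.118, 0.993, -0.0], [0.993, -0.118, -0.0], [-0.0, -0.0, -1.0]]
contact_force: [0.6, -1.2, -3.7]
opening: 0.247
gripper_force: 39.3
```

Run:
```python
from h import *
st()
c=arm.get_calibration("wrist");im,d=arm.camera("wrist");np.savez("w5",im=im,d=d,**{k:np.array(v) for k,v in c.items()})
u,v=[int(x) for x in proj(c,(*S,.175))];print(u,v);save("w5",cv2.resize(im[max(0,v-80):v+110,u-80:u+80],None,fx=3,fy=3,interpolation=cv2.INTER_CUBIC))
# target: original ring pose
plan(.5011,-.261,.17,77.1)
```

```text
t 27.60 r 0.0778 ang -96.92 xang 83.22 z 0.1653 Fy 0.72 F [ 0.6 -1.2 -3.7] open 0.247
320 72
t27.65 xang 83.21 turn rz total(share) 0.0340 shift(share) after turn [-13.38   1.86  -0.2 ] tilt [-0.0009 -0.0001]
```

View pics/w5.png

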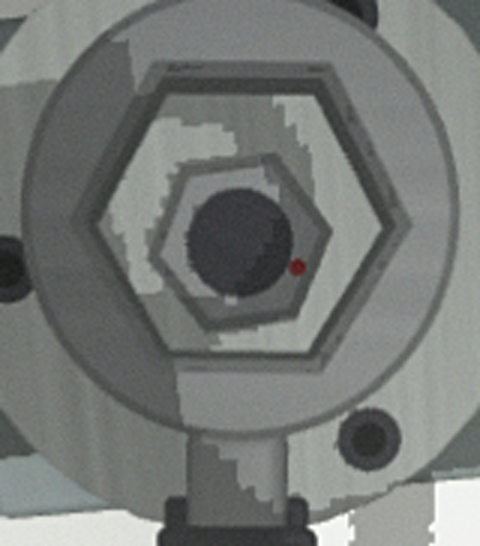

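The view shows the wrench lifted clear and straight. The head's hexagon and red dot, at crop pixel (297,267), are turned slightly relative to the ring, so I'll measure the screw angle.

Run:
```python
from h import *
f=np.load("w5.npz");c={k:f[k] for k in("camera_matrix","k1","pose")};c["k1"]=float(c["k1"])
cv=lambda p:((p[0]+.5)/3-.5+240,(p[1]+.5)/3-.5)
P=lambda L,z:np.array([onz(c,*cv(p),z)[:2] for p in L])
def ang(C):
    v=C-C.mean(0);return np.degrees(np.angle(np.mean(np.exp(6j*np.arctan2(v[:,1],v[:,0])))))/6+30
for nm,L,z in(("head",[(185,167),(275,155),(330,232),(295,315),(210,330),(152,255)],.108),("ring",[(165,95),(320,95),(382,225),(320,352),(168,352),(105,225)],.164)):
    C=P(L,z);print(nm,C.mean(0),"flats at",ang(C)-120,ang(C)-60, np.linalg.norm(C-C.mean(0),axis=1).round(4))
s=P([(240,242)],.112)[0];r=P([(297,267)],.112)[0];print("dot dir",np.degrees(np.arctan2(*(r-s)[::-1])))
```

```text
head [0.54038885 0.15244842] flats at -88.82432892149718 -28.824328921497187 [0.0167 0.0165 0.0164 0.0163 0.0167 0.0165]
ring [0.54027338 0.15224862] flats at -96.5336383156438 -36.53363831564379 [0.0191 0.0189 0.0183 0.0194 0.0193 0.0182]
dot dir -29.60651834087752
```

The head turned 18.6°, or 0.325 rad, and the handle broke over by about 0.215 rad. Both are in the expected ranges. Next I'll lay the wrench back on the mat.

Run:
```python
from h import *
plan(.5022,-.2545,.03,77.2)
```

```text
t27.65 xang 83.21 turn rz total(share) 0.0334 shift(share) after turn [-13.12   1.82   5.4 ] tilt [-0.0009 -0.0001]
```

Call:
{"method": "drive_tool", "body": {
  "deltas": [
    [[0, 0, 0], [0, 0, 0.0167], 0],
    [[0, 0, 0], [0, 0, 0.0167], 0],
    [[-0.3, 0.04, 0], [0, 0, 0], 0],
    [[-0.6, 0.1, 0], [0, 0, 0], 0],
    [[-0.9, 0.12, 0], [0, 0, 0], 0],
    [[-1, 0.14, 0], [0, 0, 0], 0],
    [[-1, 0.14, 0], [0, 0, 0], 0],
    [[-1, 0.14, 0], [0, 0, 0], 0],
    [[-1, 0.14, 0], [0, 0, 0], 0],
    [[-1, 0.14, 0], [0, 0, 0], 0],
    [[-1, 0.14, 0.1], [0, 0, 0], 0],
    [[-1, 0.14, 0.3], [0, 0, 0], 0],
    [[-1, 0.14, 0.5], [0, 0, 0], 0],
    [[-1, 0.14, 0.6], [0, 0, 0], 0],
    [[-1, 0.14, 0.6], [0, 0, 0], 0],
    [[-0.7, 0.12, 0.6], [0, 0, 0], 0],
    [[-0.4, 0.06, 0.6], [0, 0, 0], 0],
    [[-0.2, 0.02, 0.6], [0, 0, 0], 0],
    [[0, 0, 0.5], [0, 0, 0], 0],
    [[0, 0, 0.4], [0, 0, 0], 0]
  ]
}}

```text
time: 29.65
position: [0.5032, -0.2536, 0.044]
tcp_rot: [[0.221, 0.975, -0.001], [0.975, -0.221, 0.001], [0.0, -0.001, -1.0]]
contact_force: [0.2, 0.2, -3.0]
opening: 0.25
gripper_force: 39.3
```

Call:
{"method": "drive_tool", "body": {
  "deltas": [
    [[0, 0, 0.3], [0, 0, 0], 0],
    [[0, 0, 0.2], [0, 0, 0], 0],
    [[0, 0, 0.1], [0, 0, 0], 0],
    [[0, 0, 0], [0, 0, 0], 0],
    [[0, 0, 0], [0, 0, 0], 0]
  ]
}}

```text
time: 30.15
position: [0.504, -0.2543, 0.0307]
tcp_rot: [[0.221, 0.975, 0.001], [0.975, -0.221, -0.0], [-0.0, 0.001, -1.0]]
contact_force: [-0.2, 0.0, -3.5]
opening: 0.252
gripper_force: 39.3
```

Run:
```python
from h import *
plan(.5022,-.2545,.0045,77.2);st()
```

```text
t30.15 xang 77.22 turn rz total(share) 0.0001 shift(share) after turn [-0.03 -0.07  1.05] tilt [ 0.0007 -0.0003]
t 30.15 r 0.4085 ang -95.06 xang 77.22 z 0.0307 Fy -0.22 F [-0.2  0.  -3.5] open 0.252
```

Call:
{"method": "drive_tool", "body": {
  "deltas": [
    [[0, 0, 0.3], [0, 0, 0], 0],
    [[0, 0, 0.3], [0, 0, 0], 0],
    [[0, 0, 0.2], [0, 0, 0], 0],
    [[0, 0, 0.1], [0, 0, 0], 0],
    [[0, 0, 0.05], [0, 0, 0], 0],
    [[0, 0, 0.04], [0, 0, 0], 0],
    [[0, 0, 0], [0, 0, 0], 0]
  ]
}}

```text
time: 30.85
position: [0.5036, -0.2542, 0.0058]
tcp_rot: [[0.222, 0.975, -0.0], [0.975, -0.222, 0.0], [0.0, -0.0, -1.0]]
contact_force: [-0.3, -0.1, -1.4]
opening: 0.247
gripper_force: 39.4
```

Call:
{"method": "drive_tool", "body": {
  "deltas": [
    [[0, 0, 0.02], [0, 0, 0], 0],
    [[0, 0, 0.02], [0, 0, 0], 0],
    [[0, 0, 0], [0, 0, 0], 0]
  ]
}}

```text
time: 31.15
position: [0.5037, -0.2543, 0.0057]
tcp_rot: [[0.222, 0.975, 0.0], [0.975, -0.222, -0.0], [-0.0, 0.0, -1.0]]
contact_force: [-4.5, 2.5, 11.9]
opening: 0.247
gripper_force: 41.2
```

Call:
{"method": "drive_tool", "body": {
  "deltas": [
    [[0, 0, -0.02], [0, 0, 0], 0],
    [[0, 0, 0], [0, 0, 0], 0.28],
    [[0, 0, 0], [0, 0, 0], 0.35],
    [[0, 0, 0], [0, 0, 0], 0.5],
    [[0, 0, 0], [0, 0, 0], 0.7],
    [[0, 0, 0], [0, 0, 0], 0.8],
    [[0, 0, -0.2], [0, 0, 0], 0.8],
    [[0, 0, -0.6], [0, 0, 0], 0.8],
    [[0, 0, -1], [0, 0, 0], 0.8],
    [[0, 0, -1], [0, 0, 0], 0.8],
    [[0, 0, -1], [0, 0, 0], 0.8],
    [[0, 0, -1], [0, 0, 0], 0.8],
    [[0, 0, -1], [0, 0, 0], 0.8],
    [[0, 0, -1], [0, 0, 0], 0.8],
    [[0, 0, -0.6], [0, 0, 0], 0.8],
    [[0, 0, -0.3], [0, 0, 0], 0.8],
    [[0, 0, 0], [0, 0, 0], 0.8],
    [[0, 0, 0], [0, 0, 0], 0.8]
  ]
}}

```text
time: 32.95
position: [0.5032, -0.254, 0.1973]
tcp_rot: [[0.222, 0.975, -0.0], [0.975, -0.222, 0.0], [0.0, -0.001, -1.0]]
contact_force: [0.2, 0.5, 0.7]
opening: 0.8
gripper_force: 0.0
```

Run:
```python
from h import *
c=arm.get_calibration("wrist");im,d=arm.camera("wrist");i=im.astype(int);R,G,B=[i[:,:,k] for k in range(3)]
w=np.zeros(R.shape,bool);w[40:330,270:370]=1
p=np.argwhere(w&(B>R+60)&(B>G+30))[:,::-1];b=onz(c,*((p.min(0)+p.max(0))/2),.027);print("band",b)
p=np.argwhere(w&(R>G+60)&(R>B+60))[:,::-1];e=onz(c,*p.mean(0),.02);print("red end",e)
P=np.array([pt(c,u,v,d[v,u]) for v in range(40,320,2) for u in range(270,370,2) if d[v,u]>0])
k=(P[:,2]>.012)&(P[:,2]<.04);rel=P[k]-b;h=(np.array([.5206,-.1787])-b[:2]);h/=np.linalg.norm(h)
s=rel[:,:2]@h
for a in range(-40,180,20):
    q=(s>a/1000)&(s<(a+20)/1000)
    if q.sum()>5: print(a,q.sum(),np.percentile(P[k][q,2],[50,90]).round(4))
t,_=arm.camera("top");old=np.load("topm.npy")
df=np.abs(t.astype(float)-old).max(2);print("diff jar/timer/beaker",[(df[y0:y1,x0:x1]>40).sum() for x0,y0,x1,y1 in((190,170,220,198),(190,210,222,240),(368,140,400,172))])
st()
```

```text
band [ 0.4868309  -0.32429733  0.027     ]
red end [ 0.47647458 -0.36898246  0.02      ]
-40 87 [0.026 0.027]
-20 98 [0.0261 0.0274]
0 109 [0.0264 0.0273]
20 109 [0.0262 0.027 ]
40 110 [0.0263 0.0275]
60 121 [0.0267 0.0277]
80 125 [0.025  0.0272]
100 105 [0.0229 0.0249]
120 146 [0.0187 0.0197]
140 132 [0.0188 0.0199]
160 136 [0.0189 0.0199]
diff jar/timer/beaker [np.int64(0), np.int64(0), np.int64(0)]
t 33.05 r 0.4082 ang -95.20 xang 77.20 z 0.1966 Fy -0.08 F [-0.2 -0.4  0. ] open 0.799
```

The wrench lies flat on the mat and the jar, timer and beaker have not moved, so I'll hand the job in.

```bash
python3 -c "
from rig import arm
print(arm.finish_job())"
```

```text
the job is handed in; nothing more can be done
None
```

I tightened the screw by about 0.33 rad until the handle broke over cleanly at about 0.2 rad, well short of its end stop. The wrench is back flat on the mat, the jar, timer and beaker are undisturbed, and I handed the job in at about 33 s.

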